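# Close the ring tin with its double lid, then raise the outer cover alone

## Task

The open tin of rivet rings has been filled: close it by carrying its double lid over in one piece (inner lid and outer cover still nested) and setting it down gently, fully home in the tin's mouth, without dropping it. Then let go of the knob, take the outer cover by its collar and lift it alone about 10 cm straight up, so that the inner lid can be sealed, without touching the inner lid with the fingers or unseating it. Finish while still holding the outer cover level and still above the tin, clear of the inner lid's knob; leave the tin where it stands, upright, and leave the other things on the bench alone.

Things in the scene. Friction and masses are not known exactly. Their poses are not given: they have to be found in the camera images.
- tin: open round grey tin, 140 mm outside diameter, 90 mm high, wall 3 mm (mouth 134 mm across), filled with steel rivet rings to about 65 mm above its foot; loose, about 2.5 kg. Origin: centre of its underside, z up. Tin and double lid may stand either way round, left or right.
- tin_rim (a point): centre of the tin's mouth, at rim height, 90 mm above its underside.
- inner_lid: inner lid, round aluminium, about 0.25 kg, at first standing on the bench with the outer cover nested on it. Origin: centre of its underside, z up. Tapered plug (116 mm diameter at z 0, 128 at z 14 mm) enters the mouth with 3 mm play; flange 144 mm in diameter, z 14 to 20 mm, rests on the rim. Fully home, its origin is 76 mm above the tin's, on the tin's axis. Its turn does not matter.
- knob_top (a point): top of the inner lid's knob, an upright plain black cylinder 22 mm in diameter on the lid's axis, z 20 to 79 mm in the lid's frame. It sticks out 26 mm above the cover's collar; lifting by it carries the nested cover along.
- outer_lid: outer cover, round steel, about 0.22 kg, 155 mm in diameter, lying loose on the inner lid's flange. Origin: on its axis at the plate's underside, z up; nested, it is 20 mm above the inner lid's origin. Plate z 0 to 3 mm, skirt round the flange down to z -5 mm with 3 mm play, central hole 30 mm for the knob. It comes clear of the knob after rising 59 mm.
- collar_top (a point): centre of the top of the outer cover's collar, an upright tube on the cover's axis, 44 mm outside diameter, 30 mm bore, z 3 to 33 mm in the cover's frame. The place to grip the cover alone: fingers outside the collar, the knob standing between them.
- stock_bin: blue stock bin with rings, 130 x 200 x 85 mm (x, y, z), loose, heavy, beyond the work; origin at the centre of its underside. Leave alone.
- grease_can: closed white-lidded can, 66 mm diameter, 85 mm high, on the left of the work; origin at the centre of its underside. Leave alone.
- spanner: steel spanner lying on the bench on the right of the work, about 180 mm long; origin near its middle. Leave alone.
- loose_ring: single steel ring, 40 mm outside diameter, 12 mm high, lying between the tin and the lid; origin at the centre of its underside. Leave alone.

How it is judged (in metres and radians):
On the way, in this order (a step that is already met when the one before it is completed fails the run):
1. the double lid is lifted off the bench in one piece (height (world z) of inner_lid above 0.05 m and contact force between the fingers and inner_lid above 0.5 N and z of outer_lid in the frame of inner_lid between 0.016 and 0.024 m and horizontal distance between outer_lid and inner_lid below 0.008 m and angle between the z axis of outer_lid and the z axis of inner_lid, either way round below 0.06 rad), for 0.2 s.
2. the double lid sits fully home in the tin, still nested, and the knob is released (z of inner_lid in the frame of tin between 0.073 and 0.079 m and horizontal distance between inner_lid and tin below 0.006 m and angle between the z axis of inner_lid and the z axis of tin, either way round below 0.05 rad and z of outer_lid in the frame of inner_lid between 0.016 and 0.024 m and horizontal distance between outer_lid and inner_lid below 0.008 m and angle between the z axis of outer_lid and the z axis of inner_lid, either way round below 0.06 rad and contact force between the fingers and inner_lid below 0.05 N), for 0.2 s.
3. the outer cover alone is rising in the fingers, inner lid home (z of inner_lid in the frame of tin between 0.073 and 0.079 m and horizontal distance between inner_lid and tin below 0.006 m and angle between the z axis of inner_lid and the z axis of tin, either way round below 0.05 rad and z of outer_lid in the frame of inner_lid above 0.03 m and contact force between the fingers and outer_lid above 0.5 N), for 0.1 s.
At the end, for the whole second after the job is handed in: Inner lid home in the tin (height 3 mm, centre 6 mm, level 0.05 rad), not touched by fingers; cover held in the fingers, still, level to 0.17 rad, 70 to 180 mm above its nested place, within 50 mm of the tin axis, touching neither lid nor tin; tin and bystanders within 30 mm of their start (z of inner_lid in the frame of tin between 0.073 and 0.079 m and horizontal distance between inner_lid and tin below 0.006 m and angle between the z axis of inner_lid and the z axis of tin, either way round below 0.05 rad and z of outer_lid in the frame of inner_lid between 0.09 and 0.2 m and horizontal distance between outer_lid and tin below 0.05 m and angle between outer_lid's own z axis and vertical below 0.17 rad and linear speed of outer_lid below 0.03 m/s and contact force between the fingers and outer_lid above 1 N and contact force between each of the fingers, outer_lid and inner_lid below 0.05 N and contact force between outer_lid and tin below 0.05 N and linear speed of inner_lid below 0.02 m/s and distance of each of tin, stock_bin, grease_can, spanner, loose_ring from where it was at the start of the episode below 0.03 m and angle between tin's own z axis and vertical below 0.05 rad); the arm keeps its last pose, push and grip.
It fails at once if the outer cover comes off while the inner lid is not home in the tin (z of outer_lid in the frame of inner_lid above 0.03 m and not (z of inner_lid in the frame of tin between 0.073 and 0.079 m and horizontal distance between inner_lid and tin below 0.006 m and angle between the z axis of inner_lid and the z axis of tin, either way round below 0.05 rad)).
It fails at once if the fingers press on the inner lid once the cover is off (z of outer_lid in the frame of inner_lid above 0.03 m and contact force between the fingers and inner_lid above 0.5 N).
It fails at once if the double lid is dropped (linear speed of inner_lid above 0.4 m/s and contact force between the fingers and inner_lid below 0.01 N).
It fails at once if the lid is rammed onto the tin (contact force between inner_lid and tin above 80 N).
It fails at once if the tin is shoved or tipped, or a bystander disturbed (angle between tin's own z axis and vertical above 0.2 rad or distance of any of tin, stock_bin, grease_can, spanner, loose_ring from where it was at the start of the episode above 0.03 m).
It also fails if it takes over 54 s, if anything falls off the work surface, if the arm or the gripper's body presses on something with over 40 N, if the wrist force passes 120 N, or if a joint passes its speed limit or range.

## Robot

A 6-joint arm with a two-finger parallel gripper is mounted at the origin on the work surface. World frame = base frame: x ahead of the robot, y to its left, z up, the work surface at z = 0. Lengths are in mm, angles in degrees, forces in N, time in s.
With the tool pointing down it reaches from about 350 to 850 mm from the base axis. Payload 8.1 kg.
Tool frame: the origin (TCP) lies at the very end of the fingers, on their centre line; the grasp point (between the pads) lies 19 mm behind it; z points along the fingers, y is the line along which they close (so a half turn about z gives the same grasp; the last joint's range is limited). The gripper opens to 85 mm and grips with 20 to 120 N. Pads are 22 mm wide; open, the fingers measure 114 mm over their backs; the gripper's body (76 mm by 85 mm) begins 54 mm behind the grasp point. The pads swing forward as they close: fully open they stand 13 mm farther back than shut.
Start: joints at [-81.154, 7.471, 85.268, -0, 87.261, -4.893], TCP at [142.525, -582.831, 231.292] pointing down, gripper open.
Joint ranges: [-169.43, 169.43], [-51.17, 129.36], [1.28, 143.12], [-76.62, 256.62], [0, 156.53], [-152.29, 152.29]. Speed limits (degrees/s): [136.94, 136.94, 159.86, 180, 180, 180].

## Interface

Orientations are given as [roll, pitch, yaw] about the fixed x, y, z axes, in that order (R = Rz(yaw) Ry(pitch) Rx(roll)).
In Python, from bench import sense, eyes, job, models gives the robot as it stands. The module is installed in compiled form; this text tells all that it offers.
- The arm moves only by the tool apply_moves, never from a script. Its argument "rows" is a list of rows, each a list of 6 numbers: the shift along the tool's x, y, z in mm, then the turn, a rotation vector about the tool's x, y, z in rad. In form: [[dx, dy, dz, rx, ry, rz], ...]. A call has exactly 5 rows; each row shifts and turns the commanded pose from where the row before left it, along the tool's axes as they then stand; what a row does not reach is not made up. A row lasts 1/8 s, in which the tool goes at most 62.5 mm and 10.7 degrees, less where a joint would pass 70% of its speed; a pose out of reach is approached as far as the arm can. A call is refused whole if a number of a shift passes 62.5 or a number of a turn 0.188, either way. A call with a gripper value outside its range is refused whole. "fingers" is the finger opening in mm, from 0 to 85.4, set as the call begins (left out, the last holds). The fingers move at their own pace and stop on an object; "grip_force" is the grip in N (left out, the last holds). Time passes only in rows, so rows that do not move let the fingers close, or fill a call up. It gives the time, the measured TCP pose, the force, the opening and the grip force at its end, in the units of the state.
- sense(): the state, without advancing time (a new reading comes with each control period).
- eyes.snapshot(name): name is "scene" or "top" or "wrist"; returns (picture, depth): 384x512x3 uint8, red, green, blue; 384x512 float32, mm along the optical axis (not along the pixel's ray), 0 where there is no reading.
- eyes.get_calibration(name): a dict with "intrinsics" (3x3 intrinsics, pixels), "R" (3x3) and "t" (3): a world point X has camera coordinates R X + t; the wrist camera has in their place "mount" (4x4, takes a point from camera to tool coordinates, whose origin is the TCP and whose axes are the flange's). Camera axes: x right, y down, z forward; pixel columns grow to the right and rows downward; lengths in mm; the calibration is good to about 2 mm. A picture is of the moment at which its call begins: read the wrist's pose just before it. get_calibration takes no time and is no camera call.
- job.hand_in(): hands the job in; it is judged then, once.
Trained networks look in the newest picture that a camera, given by its name, has taken for a name from the list of things; names that differ only in an ending like _2 or _b are one class to them, and where a whole thing is asked for, a point or a joint stands for the part that bears it (a point fixed in the world has none). Each returns a list of dicts, best first, with "confidence" (0 to 1); they miss things now and then, are a little off and sometimes report something else, mostly with a low value. They report only what shows in the picture. A call takes as long as a camera call.
- models.boxes_of(name, camera): "xyz" ([x, y, z] in mm, in world coordinates, good to about 4 mm: the middle of the surface that is visible of it).
- models.cut_out(name, camera): "pixels" (384x512 bool, what is visible of it).
- models.place_of(name, camera): "xyz" ([x, y, z] in mm, in world coordinates, good to about 4 mm: a listed point, or the origin of a listed thing).
The state is a dict: "time": time; "joint_pos": joint angles; "qd": joint speeds; "joint_efforts": joint torques, N m; "tool_pos": TCP position; "tcp_rot": TCP orientation; "ft_force": force on the tool from outside, world axes, zero at the start; "wrist_torque": the same for the moment, N m; "finger_gap": finger opening in mm; "grip_force": force on a finger pad.
Only numpy, scipy, OpenCV 4.12 (cv2) and the standard library are available. Lean on these libraries where they do the work, as an engineer would, in place of code of your own. Each camera call takes 0.05 s, during which the arm holds its last target. There are 200 camera calls.

## Working session

There is one attempt and no reset: what is moved stays moved. The work goes in short steps, Python scripts to look and compute and a tool call to move; the robot and the scene stay as the last step left them, time stands still between calls to the robot, and variables do not carry over. Pictures are saved under pics/ and viewed, at most 10 in all, crops included, and the job is handed in when it is done.

Besides the shell and the picture viewer there is one more tool, called after "Emit:" in YAML: its name, and indented under it one key for each argument. apply_moves: Moves the arm, as the interface text tells. Its arguments: {"type":"object","properties":{"rows":{"type":"array"},"fingers":{"type":"number"},"grip_force":{"type":"number"}},"required":["rows"]}

```bash
mkdir -p pics; cat > h.py <<'E'
import numpy as np, cv2
from bench import sense, eyes, job, models
def save(n,p): cv2.imwrite('pics/'+n,cv2.cvtColor(p,cv2.COLOR_RGB2BGR))
def cloud(cam,mask,d):
    c=eyes.get_calibration(cam);K=np.array(c['intrinsics'])
    v,u=np.nonzero(mask&(d>0));z=d[v,u]
    P=np.stack([(u-K[0,2])/K[0,0]*z,(v-K[1,2])/K[1,1]*z,z],1)
    return (P-np.array(c['t']))@np.array(c['R'])
E
python3 - <<'E'
from h import *
print(sense())
for cam in('scene','top'):
    p,d=eyes.snapshot(cam);save(cam+'1.png',p)
    print(cam)
    for n in('tin_rim','knob_top','collar_top','tin','inner_lid','outer_lid','loose_ring','grease_can','spanner','stock_bin'):
        r=models.place_of(n,cam)
        print(n,[(np.round(x['xyz'],1).tolist(),round(x['confidence'],2)) for x in r[:2]])
    for n in('tin','outer_lid','knob_top'):
        r=models.cut_out(n,cam)
        if r:
            P=cloud(cam,r[0]['pixels'],d);print('cloud',n,len(P),np.percentile(P,[2,50,98],axis=0).round(1).tolist())
print(sense()['time'])
E
```

```text
{'time': 0.0, 'joint_pos': array([-8.11541992e+01,  7.51555424e+00,  8.53285053e+01, -1.59456943e-03,
        8.72604110e+01, -4.89549964e+00]), 'qd': array([ 0.02852454,  0.10027979, -0.06271157, -0.109535  ,  0.02055726,
        0.03135175]), 'joint_efforts': array([ 1.70749594e-03, -5.69399071e+01, -5.00545979e+01, -7.93343725e-05,
        1.50383130e-02,  1.71107109e-05]), 'tool_pos': array([ 142.42714711, -582.29744269,  230.24718427]), 'tcp_rot': array([-1.79895775e+02, -7.32857976e-03,  1.37413714e+01]), 'ft_force': array([-0.13978186,  0.77465799, -0.67800793]), 'wrist_torque': array([-0.01070303, -0.00888119, -0.03206288]), 'grip_force': 0.0, 'finger_gap': 85.732780435195}
scene
tin_rim [([455.4, 125.2, 95.7], 0.76)]
knob_top [([573.8, -116.0, 79.2], 0.57)]
collar_top [([569.6, -121.2, 53.5], 0.69)]
tin [([460.2, 122.5, -2.5], 0.74), ([572.2, -117.1, 79.4], 0.46)]
inner_lid [([571.1, -121.3, 0.7], 0.64)]
outer_lid [([568.2, -123.4, 17.0], 0.7)]
loose_ring [([443.2, 2.9, -1.2], 0.51)]
grease_can [([435.7, 429.4, -2.5], 0.73), ([570.6, -121.1, 52.0], 0.43)]
spanner [([456.4, -404.8, 2.9], 0.94)]
stock_bin [([782.1, -42.4, 0.7], 0.66)]
cloud tin 1651 [[388.3, 54.8, 2.7], [470.3, 104.8, 59.8], [524.7, 192.2, 89.0]]
cloud outer_lid 1518 [[504.6, -196.0, 16.9], [586.3, -137.5, 22.1], [644.5, -55.5, 51.3]]
top
tin_rim [([458.3, 128.3, 89.7], 0.82)]
knob_top [([574.1, -124.2, 77.3], 0.4)]
collar_top [([569.5, -122.5, 52.1], 0.56), ([573.1, -123.3, 22.1], 0.24)]
tin [([454.1, 127.5, 0.5], 0.86)]
inner_lid [([571.7, -119.6, 2.5], 0.45)]
outer_lid [([571.0, -123.0, 20.4], 0.64)]
loose_ring [([446.2, 3.0, 3.3], 0.54)]
grease_can [([435.5, 431.2, -1.3], 0.56)]
spanner [([456.5, -408.1, 2.2], 0.55)]
stock_bin [([788.5, -44.2, -2.8], 0.83)]
cloud tin 2375 [[393.2, 59.3, 28.2], [457.4, 127.2, 54.3], [521.1, 190.2, 91.3]]
cloud outer_lid 2467 [[503.4, -193.2, 3.0], [574.0, -121.4, 23.6], [645.6, -52.0, 53.4]]
1.4
```

```bash
cat >> h.py <<'E'
def circ(P,r=None):
    from scipy.optimize import least_squares
    f=lambda q:np.hypot(P[:,0]-q[0],P[:,1]-q[1])-(r if r else q[2])
    x0=[*np.median(P[:,:2],0)]+([] if r else [50])
    return least_squares(f,x0,loss='soft_l1').x.round(1).tolist()
def rings(cam,d):
    W=cloud(cam,np.ones(d.shape,bool),d)
    def near(c,r0,r1,z0,z1):
        r=np.hypot(W[:,0]-c[0],W[:,1]-c[1]);return W[(r>r0)&(r<r1)&(W[:,2]>z0)&(W[:,2]<z1)]
    for n,c,a in(('rim',(457,127),(60,78,86,96)),('wall',(457,127),(60,78,20,80)),('plate',(571,-122),(0,85,17,30)),('collar',(571,-122),(0,30,48,57)),('knob',(571,-122),(0,25,72,85)),('knobside',(571,-122),(0,25,58,72))):
        P=near(c,*a)
        if len(P)>5: print(cam,n,len(P),'circle',circ(P),'mid',((P.max(0)+P.min(0))/2).round(1).tolist(),'medz',np.median(P[:,2]).round(1))
E
python3 - <<'E'
from h import *
for cam in('scene','top'):
    p,d=eyes.snapshot(cam);rings(cam,d)
a=cv2.imread('pics/scene1.png');b=cv2.imread('pics/top1.png')
cv2.imwrite('pics/both.png',cv2.resize(np.hstack([a,b]),(800,300)))
c=eyes.get_calibration('wrist');print(np.array(c['mount']).round(3),c['intrinsics'])
E
```

```text
scene rim 107 circle [455.8, 124.4, 68.3] mid [455.7, 125.3, 88.3] medz 88.4
scene wall 956 circle [455.7, 124.3, 68.3] mid [455.9, 125.3, 50.0] medz 58.2
scene plate 1342 circle [570.6, -120.7, 59.4] mid [572.5, -123.6, 23.0] medz 22.0
scene collar 88 circle [572.2, -122.8, 18.2] mid [573.0, -123.5, 52.4] medz 51.5
scene knob 44 circle [573.2, -123.2, 8.7] mid [573.4, -123.7, 76.9] medz 77.9
scene knobside 32 circle [126125.1, -113671.2, 169275.7] mid [574.3, -125.7, 64.8] medz 64.2
top rim 194 circle [457.6, 124.7, 68.1] mid [457.6, 125.5, 91.0] medz 90.2
top wall 501 circle [457.0, 126.6, 64.4] mid [457.6, 123.6, 50.0] medz 51.1
top plate 2268 circle [574.7, -123.4, 56.8] mid [574.7, -123.3, 23.5] medz 23.4
top collar 104 circle [574.5, -122.9, 18.5] mid [573.9, -122.8, 52.2] medz 52.8
top knob 54 circle [574.2, -122.2, 7.6] mid [574.7, -122.8, 79.5] medz 78.7
top knobside 6 circle [577.3, -126.6, 14.6] mid [577.2, -123.0, 64.8] medz 63.7
[[-0.00000e+00 -9.63000e-01 -2.71000e-01  6.81100e+01]
 [ 1.00000e+00  0.00000e+00 -2.00000e-03 -9.20000e-02]
 [ 2.00000e-03 -2.71000e-01  9.63000e-01 -1.42481e+02]
 [ 0.00000e+00  0.00000e+00  0.00000e+00  1.00000e+00]] [[311.29421796   0.         262.13439305]
 [  0.         311.29421796 190.33287125]
 [  0.           0.           1.        ]]
```

View pics/both.png

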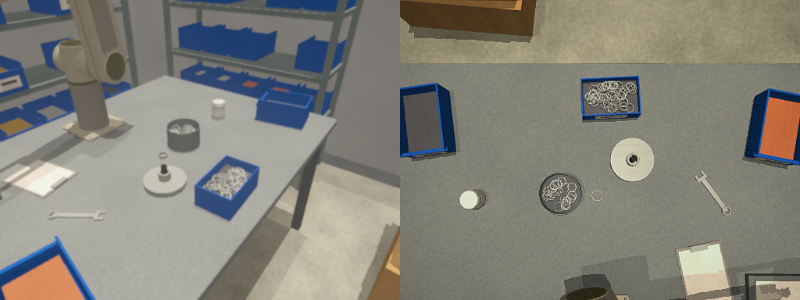

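Emit:
apply_moves:
  rows:
    - [0,0,0,0,0,0.12]
    - [0,0,0,0,0,0.12]
    - [40,-40,0,0,0,0]
    - [40,-40,0,0,0,0]
    - [40,-40,0,0,0,0]
  fingers: 85

```text
time: 2.12
tool_pos: [263.4, -461.6, 231.3]
tcp_rot: [180.0, -0.0, -0.1]
ft_force: [0.5, -0.5, -0.1]
finger_gap: 84.8
grip_force: 0.0
```

Emit:
apply_moves:
  rows:
    - [40,-42,0,0,0,0]
    - [40,-42,0,0,0,0]
    - [40,-42,0,0,0,0]
    - [40,-42,0,0,0,0]
    - [40,-42,0,0,0,0]

```text
time: 2.75
tool_pos: [463.8, -251.4, 231.6]
tcp_rot: [180.0, -0.0, -0.0]
ft_force: [1.0, -0.5, 0.5]
finger_gap: 85.0
grip_force: 0.0
```

Emit:
apply_moves:
  rows:
    - [36,-43,0,0,0,0]
    - [36,-43,0,0,0,0]
    - [38,-42,0,0,0,0]
    - [0,0,0,0,0,0]
    - [0,0,0,0,0,0]

```text
time: 3.38
tool_pos: [572.4, -125.0, 231.1]
tcp_rot: [180.0, 0.0, 0.0]
ft_force: [-0.1, -1.9, 0.0]
finger_gap: 84.8
grip_force: 0.0
```

```bash
cat >> h.py <<'E'
from scipy.spatial.transform import Rotation
def wcloud(d,s,mask=None):
    c=eyes.get_calibration('wrist');K=np.array(c['intrinsics']);M=np.array(c['mount'])
    v,u=np.nonzero((d>0)&(True if mask is None else mask));z=d[v,u]
    P=np.stack([(u-K[0,2])/K[0,0]*z,(v-K[1,2])/K[1,1]*z,z],1)@M[:3,:3].T+M[:3,3]
    return P@Rotation.from_euler('xyz',s['tcp_rot'],degrees=True).as_matrix().T+s['tool_pos']
def fit(W,c,a):
    r=np.hypot(W[:,0]-c[0],W[:,1]-c[1]);P=W[(r>a[0])&(r<a[1])&(W[:,2]>a[2])&(W[:,2]<a[3])]
    if len(P)>5: print(a,len(P),'circle',circ(P),'mid',((P.max(0)+P.min(0))/2).round(1).tolist(),'mean',P.mean(0).round(1).tolist(),'span',(P.max(0)-P.min(0)).round(1).tolist())
E
python3 - <<'E'
from h import *
s=sense();p,d=eyes.snapshot('wrist');save('w1.png',p);W=wcloud(d,s);print(s['tool_pos'])
c=(574,-123)
for a in((0,85,17,30),(68,85,17,30),(0,30,48,57),(0,25,72,85)):fit(W,c,a)
for n in('knob_top','collar_top','inner_lid'):print(n,[(x['xyz'].__repr__(),x['confidence']) for x in models.place_of(n,'wrist')[:2]])
E
```

```text
[ 572.39312139 -124.96196803  231.08607651]
(0, 85, 17, 30) 12718 circle [571.2, -120.6, 56.9] mid [571.8, -120.7, 23.8] mean [575.8, -120.7, 23.1] span [153.1, 153.9, 12.3]
(68, 85, 17, 30) 3018 circle [572.8, -121.8, 72.6] mid [571.8, -120.7, 22.8] mean [568.9, -112.3, 23.0] span [153.1, 153.9, 5.2]
(0, 30, 48, 57) 697 circle [571.4, -120.7, 18.6] mid [571.8, -120.7, 52.5] mean [573.8, -120.8, 52.7] span [43.0, 43.3, 8.8]
(0, 25, 72, 85) 385 circle [572.3, -120.8, 7.6] mid [571.9, -121.0, 77.2] mean [572.3, -120.8, 78.7] span [20.7, 20.5, 7.8]
knob_top [('[567.4, -125.0, 85.1]', 0.97), ('[454.1, 124.8, 92.4]', 0.66)]
collar_top [('[572.2, -120.0, 55.7]', 0.6), ('[571.5, -118.5, -2.6]', 0.3)]
inner_lid [('[574.5, -117.4, -3.9]', 0.66)]
```

View pics/w1.png

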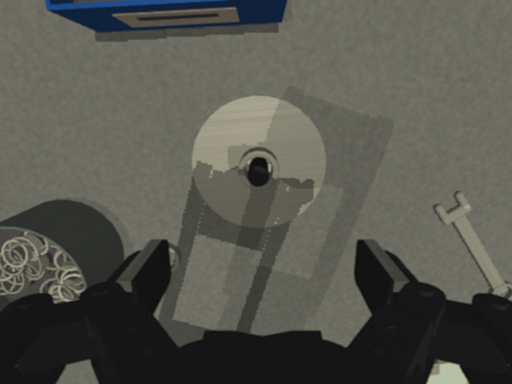

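Emit:
apply_moves:
  rows:
    - [0,-3,40,0,0,0]
    - [0,0,50,0,0,0]
    - [0,0,40,0,0,0]
    - [0,0,30,0,0,0]
    - [0,0,14,0,0,0]
  fingers: 50

```text
time: 4.2
tool_pos: [571.0, -122.4, 55.4]
tcp_rot: [-180.0, 0.2, -0.1]
ft_force: [-0.1, -0.4, -0.4]
finger_gap: 49.8
grip_force: 0.0
```

```bash
python3 - <<'E'
from h import *
s=sense();p,d=eyes.snapshot('wrist');save('w2.png',p);W=wcloud(d,s);print(s['tool_pos'])
c=(572,-122)
for a in((0,85,17,30),(0,30,48,57),(0,20,72,85)):fit(W,c,a)
E
```

```text
[ 570.95675976 -122.44016663   55.35518205]
(0, 85, 17, 30) 37382 circle [570.8, -120.4, 58.0] mid [571.5, -120.7, 24.2] mean [587.4, -120.9, 23.0] span [154.4, 153.9, 11.6]
(0, 30, 48, 57) 2575 circle [572.1, -120.8, 18.3] mid [574.5, -120.7, 52.4] mean [579.0, -120.9, 52.5] span [38.5, 43.6, 8.8]
(0, 20, 72, 85) 1991 circle [573.5, -120.8, 7.8] mid [572.2, -120.7, 76.4] mean [573.7, -120.8, 78.3] span [22.2, 21.2, 8.7]
```

View pics/w2.png

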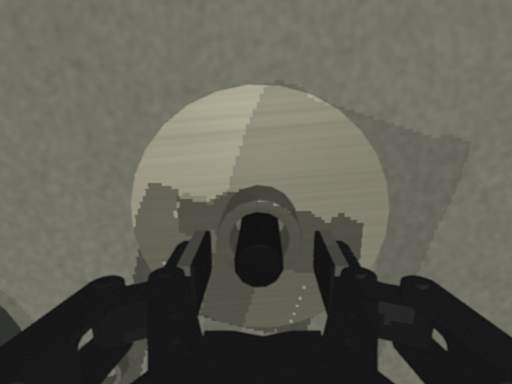

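Emit:
apply_moves:
  rows:
    - [1,-1.3,-2.5,0,0,0]
    - [0,0,0,0,0,0]
    - [0,0,0,0,0,0]
    - [0,0,0,0,0,0]
    - [0,0,0,0,0,0]
  fingers: 10
  grip_force: 60

```text
time: 4.88
tool_pos: [575.3, -121.1, 62.4]
tcp_rot: [179.9, -0.2, -0.0]
ft_force: [-1.2, 0.0, 5.2]
finger_gap: 19.8
grip_force: 59.0
```

```bash
python3 - <<'E'
from h import *
for i in range(2):
    s=sense();print({k:np.round(s[k],1).tolist() for k in('tool_pos','tcp_rot','ft_force','wrist_torque','finger_gap','grip_force')})
    p,d=eyes.snapshot('wrist')
save('w3.png',p);W=wcloud(d,s)
for a in((0,85,17,30),(0,30,48,57)):fit(W,(572,-122),a)
E
```

```text
{'tool_pos': [575.3, -121.1, 62.4], 'tcp_rot': [179.9, -0.2, -0.0], 'ft_force': [-1.2, 0.0, 5.2], 'wrist_torque': [0.1, 0.2, -0.1], 'finger_gap': 19.8, 'grip_force': 59.0}
{'tool_pos': [575.3, -121.1, 62.3], 'tcp_rot': [179.9, -0.2, -0.0], 'ft_force': [-1.2, 0.0, 6.5], 'wrist_torque': [0.2, 0.2, -0.0], 'finger_gap': 19.7, 'grip_force': 59.0}
(0, 85, 17, 30) 32829 circle [570.5, -121.0, 58.0] mid [571.7, -121.1, 24.6] mean [591.4, -121.0, 23.0] span [154.3, 153.7, 10.9]
(0, 30, 48, 57) 1407 circle [568.7, -121.1, 21.4] mid [584.3, -121.3, 52.5] mean [585.9, -121.0, 52.4] span [19.8, 42.9, 9.0]
```

View pics/w3.png

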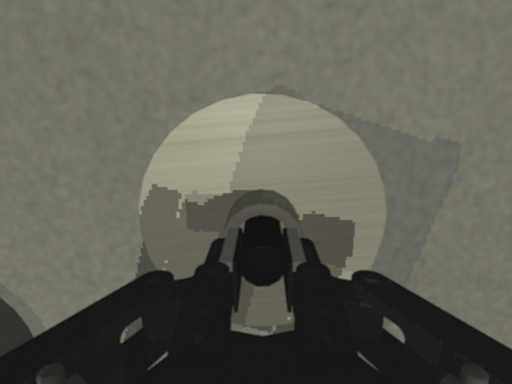

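Emit:
apply_moves:
  rows:
    - [0,0,-3,0,0,0]
    - [0,0,-4,0,0,0]
    - [0,0,-4,0,0,0]
    - [0,0,-4,0,0,0]
    - [0,0,0,0,0,0]

```text
time: 5.6
tool_pos: [573.9, -120.7, 75.3]
tcp_rot: [180.0, -0.0, -0.0]
ft_force: [-0.3, 0.3, -4.0]
finger_gap: 19.9
grip_force: 58.7
```

```bash
python3 - <<'E'
from h import *
s=sense();p,d=eyes.snapshot('wrist');W=wcloud(d,s)
print({k:np.round(s[k],1).tolist() for k in('tool_pos','tcp_rot','ft_force','wrist_torque','finger_gap','grip_force')})
c=(572,-121.5)
r=np.hypot(W[:,0]-c[0],W[:,1]-c[1]);P=W[(r>30)&(r<75)&(W[:,2]>15)&(W[:,2]<60)];m=np.median(P[:,2]);P=P[abs(P[:,2]-m)<6]
q=np.linalg.lstsq(np.c_[P-[*c,0]][:,[0,1]].tolist() and np.c_[P[:,:2]-c,np.ones(len(P))],P[:,2],rcond=None)[0];print('plate plane',q.round(4),m)
E
```

```text
{'tool_pos': [573.9, -120.7, 75.3], 'tcp_rot': [180.0, -0.0, -0.0], 'ft_force': [-0.3, 0.3, -4.0], 'wrist_torque': [-0.0, -0.0, 0.1], 'finger_gap': 19.9, 'grip_force': 58.7}
plate plane [-3.60000e-03  1.90000e-03  3.58614e+01] 35.79883394407899
```

Emit:
apply_moves:
  rows:
    - [0,0,-14,0,0,0]
    - [0,0,-24,0,0,0]
    - [0,0,-30,0,0,0]
    - [0,0,-26,0,0,0]
    - [0,0,-16,0,0,0]

```text
time: 6.28
tool_pos: [574.4, -120.9, 187.4]
tcp_rot: [180.0, -0.2, -0.0]
ft_force: [0.2, 0.6, -4.3]
finger_gap: 19.6
grip_force: 58.9
```

Emit:
apply_moves:
  rows:
    - [-6,-12,0,0,0,0]
    - [-10,-22,0,0,0,0]
    - [-14,-30,0,0,0,0]
    - [-15,-32,0,0,0,0]
    - [-15,-32,0,0,0,0]

```text
time: 6.9
tool_pos: [511.6, 9.1, 183.0]
tcp_rot: [-180.0, 0.2, -0.0]
ft_force: [0.8, 0.5, -4.1]
finger_gap: 19.7
grip_force: 59.1
```

Emit:
apply_moves:
  rows:
    - [-15,-32,0,0,0,0]
    - [-15,-32,0,0,0,0]
    - [-14,-28,0,0,0,0]
    - [-8,-18,0,0,0,0]
    - [-5,-10,0,0,0,0]

```text
time: 7.52
tool_pos: [454.9, 128.6, 183.4]
tcp_rot: [180.0, 0.1, 0.1]
ft_force: [-1.1, 0.1, -4.5]
finger_gap: 19.6
grip_force: 59.1
```

```bash
cat > lev.py <<'E'
from h import *
s=sense();print({k:np.round(s[k],1).tolist() for k in('tool_pos','tcp_rot','ft_force','wrist_torque','finger_gap','grip_force')})
c=np.array([457,125.])
for cam in('scene','top','wrist'):
    p,d=eyes.snapshot(cam)
    W=wcloud(d,s) if cam=='wrist' else cloud(cam,np.ones(d.shape,bool),d)
    z=s['tool_pos'][2]-39.5
    r=np.hypot(W[:,0]-c[0],W[:,1]-c[1]);P=W[(r<95)&(abs(W[:,2]-z)<7)]
    r=np.hypot(P[:,0]-c[0],P[:,1]-c[1]);Q=P[(r>30)&(r<72)]
    q=np.linalg.lstsq(np.c_[Q[:,:2]-c,np.ones(len(Q))],Q[:,2],rcond=None)[0]
    print(cam,len(P),'mid',((np.percentile(P,99.7,axis=0)+np.percentile(P,.3,axis=0))/2).round(1),((P.max(0)+P.min(0))/2).round(1),(P.max(0)-P.min(0)).round(1),'plane',q.round(4),np.median(Q[:,2]).round(1))
save(f"l{int(s['time']*10)}.png",p)
E
python3 lev.py
```

```text
{'tool_pos': [454.9, 128.6, 183.4], 'tcp_rot': [180.0, 0.1, 0.1], 'ft_force': [-1.1, 0.1, -4.5], 'wrist_torque': [0.0, -0.0, -0.0], 'finger_gap': 19.6, 'grip_force': 59.1}
scene 743 mid [453.3 125.4 143.8] [452.8 125.8 143.7] [153.9 156.6  13.5] plane [-1.100000e-02  3.100000e-03  1.428196e+02] 142.8
top 622 mid [453.3 111.9 143.4] [453.1 113.1 143.6] [152.2 126.4  13.1] plane [-5.500000e-03 -4.000000e-04  1.440594e+02] 143.9
wrist 32828 mid [452.1 128.1 144.3] [451.3 128.3 145.4] [153.9 154.2  10.9] plane [-6.00000e-03  2.50000e-03  1.44004e+02] 143.9
```

Emit:
apply_moves:
  rows:
    - [2,1,6,0,0,0]
    - [1.5,0,8,0,0,0]
    - [0,0,7,0,0,0]
    - [0,0,3,0,0,0]
    - [0,0,0,0,0,0]

```text
time: 8.3
tool_pos: [459.9, 126.3, 160.4]
tcp_rot: [180.0, 0.0, -0.0]
ft_force: [0.1, 0.0, -4.4]
finger_gap: 19.7
grip_force: 59.1
```

```bash
python3 lev.py
```

```text
{'tool_pos': [459.9, 126.3, 160.4], 'tcp_rot': [180.0, 0.0, -0.0], 'ft_force': [0.1, 0.0, -4.4], 'wrist_torque': [-0.0, -0.0, 0.0], 'finger_gap': 19.7, 'grip_force': 59.1}
scene 752 mid [458.5 122.4 120.8] [457.6 122.5 120.9] [154.9 157.2  14. ] plane [-2.800000e-03  1.300000e-03  1.197679e+02] 119.8
top 566 mid [459.5 108.1 121.1] [458.7 110.2 121.3] [152.6 124.   13.1] plane [-6.600000e-03  8.800000e-03  1.220385e+02] 121.7
wrist 32824 mid [457.1 125.9 121.6] [456.4 125.9 122.3] [153.9 154.4  10.7] plane [-5.300000e-03  2.200000e-03  1.210401e+02] 121.0
```

Emit:
apply_moves:
  rows:
    - [-1.8,-1.9,0,0,0,0]
    - [0,0,3,0,0,0]
    - [0,0,4,0,0,0]
    - [0,0,3,0,0,0]
    - [0,0,2,0,0,0]

```text
time: 9.07
tool_pos: [458.2, 128.2, 148.4]
tcp_rot: [180.0, 0.0, -0.0]
ft_force: [-1.1, 0.5, -4.2]
finger_gap: 19.6
grip_force: 59.1
```

```bash
python3 lev.py
```

```text
{'tool_pos': [458.2, 128.2, 148.4], 'tcp_rot': [180.0, 0.0, -0.0], 'ft_force': [-1.1, 0.5, -4.2], 'wrist_torque': [-0.0, -0.0, -0.0], 'finger_gap': 19.6, 'grip_force': 59.1}
scene 759 mid [456.9 125.7 108.4] [456.1 126.3 108.7] [157.3 155.9  13.4] plane [-2.000000e-03  2.000000e-04  1.076693e+02] 107.7
top 563 mid [457.  111.4 109. ] [457.  112.3 108.9] [151.7 127.4  13.1] plane [-2.000000e-04 -9.200000e-03  1.085679e+02] 109.1
wrist 32847 mid [455.4 127.9 109.5] [454.7 127.8 110.2] [153.8 154.2  11.2] plane [-5.200000e-03  2.300000e-03  1.090211e+02] 108.9
```

Emit:
apply_moves:
  rows:
    - [0,0.6,2,0,0,0]
    - [0,0,2,0,0,0]
    - [0,0,2,0,0,0]
    - [0,0,1.5,0,0,0]
    - [0,0,0,0,0,0]

```text
time: 9.85
tool_pos: [458.2, 127.7, 141.1]
tcp_rot: [180.0, 0.0, -0.0]
ft_force: [0.4, 0.2, -3.7]
finger_gap: 19.7
grip_force: 59.1
```

Emit:
apply_moves:
  rows:
    - [0,0,1,0,0,0]
    - [0,0,1,0,0,0]
    - [0,0,0.7,0,0,0]
    - [0,0,0,0,0,0]
    - [0,0,0,0,0,0]

```text
time: 10.48
tool_pos: [458.4, 127.7, 138.6]
tcp_rot: [180.0, -0.0, -0.0]
ft_force: [0.1, -0.4, -4.2]
finger_gap: 19.9
grip_force: 59.1
```

```bash
python3 lev.py
```

```text
{'tool_pos': [458.4, 127.7, 138.6], 'tcp_rot': [180.0, -0.0, -0.0], 'ft_force': [0.1, -0.4, -4.2], 'wrist_torque': [0.0, 0.0, -0.1], 'finger_gap': 19.9, 'grip_force': 59.1}
scene 761 mid [457.  124.2  99. ] [456.2 124.9  99. ] [155.5 157.1  13.5] plane [-2.40000e-03 -1.70000e-03  9.80146e+01] 98.0
top 557 mid [458.1 110.9  99.2] [457.8 112.   99.1] [150.6 126.4  13.2] plane [ 3.80000e-03 -4.50000e-03  9.89714e+01] 99.3
wrist 32829 mid [455.6 127.2  99.8] [454.7 127.2 100.5] [154.1 153.7  11.3] plane [-4.60000e-03  1.40000e-03  9.92662e+01] 99.2
```

Nearly home; go on until the weight comes off the wrist.

Emit:
apply_moves:
  rows:
    - [0,0,0.7,0,0,0]
    - [0,0,0.7,0,0,0]
    - [0,0,0.6,0,0,0]
    - [0,0,0,0,0,0]
    - [0,0,0,0,0,0]

```text
time: 11.25
tool_pos: [458.6, 127.8, 138.3]
tcp_rot: [-180.0, -0.0, -0.0]
ft_force: [-8.1, -0.8, 11.9]
finger_gap: 19.6
grip_force: 60.7
```

Emit:
apply_moves:
  rows:
    - [0,0,-0.7,0,0,0]
    - [0,0,-0.6,0,0,0]
    - [0,0,0,0,0,0]
    - [0,0,0,0,0,0]
    - [0,0,0,0,0,0]

```text
time: 11.88
tool_pos: [458.6, 127.7, 138.3]
tcp_rot: [-180.0, -0.0, -0.0]
ft_force: [-3.1, -0.3, 6.1]
finger_gap: 19.9
grip_force: 59.9
```

Emit:
apply_moves:
  rows:
    - [0,0,0,0,0,0]
    - [0,0,0,0,0,0]
    - [0,0,0,0,0,0]
    - [0,0,0,0,0,0]
    - [0,0,0,0,0,0]
  fingers: 85

```text
time: 12.5
tool_pos: [458.4, 127.7, 137.9]
tcp_rot: [-180.0, -0.0, -0.0]
ft_force: [0.0, -0.3, 0.0]
finger_gap: 85.4
grip_force: 0.0
```

```bash
python3 lev.py; python3 -c "
from h import *
s=sense();p,d=eyes.snapshot('wrist');W=wcloud(d,s)
for a in((0,30,124,133),(0,20,148,160)):fit(W,(455,127),a)
for cam in('scene','top'):
    p,d=eyes.snapshot(cam);W=cloud(cam,np.ones(d.shape,bool),d);fit(W,(456,125),(0,20,148,160));fit(W,(456,125),(60,73,20,84))
"; ls pics
```

```text
{'tool_pos': [458.4, 127.7, 137.9], 'tcp_rot': [-180.0, -0.0, -0.0], 'ft_force': [0.0, -0.3, 0.0], 'wrist_torque': [0.1, -0.0, 0.0], 'finger_gap': 85.4, 'grip_force': 0.0}
scene 767 mid [457.3 124.3  98.1] [457.  124.9  98.4] [153.9 157.3  13.9] plane [1.10000e-03 9.00000e-04 9.77833e+01] 97.8
top 508 mid [458.  110.7  98.7] [458.  112.   98.7] [150.4 126.3  13.1] plane [-4.90000e-03  3.90000e-03  9.93645e+01] 99.1
wrist 38180 mid [455.9 127.3  99.6] [455.1 127.5 100. ] [154.5 154.   10.8] plane [-1.60000e-03  1.20000e-03  9.90287e+01] 99.0
(0, 30, 124, 133) 2367 circle [455.6, 127.3, 18.3] mid [457.6, 127.3, 128.5] mean [462.4, 127.2, 128.5] span [39.6, 43.5, 9.0]
(0, 20, 148, 160) 1800 circle [457.1, 127.8, 7.8] mid [455.7, 128.0, 152.4] mean [457.2, 127.8, 154.4] span [22.0, 21.2, 8.7]
(0, 20, 148, 160) 23 circle [457.2, 125.0, 7.6] mid [456.6, 123.2, 151.9] mean [458.9, 123.0, 152.5] span [19.9, 18.4, 7.7]
(60, 73, 20, 84) 703 circle [454.5, 125.7, 69.7] mid [466.1, 106.2, 51.9] mean [491.4, 83.1, 52.1] span [123.7, 107.1, 63.7]
both.png
l104.png
l125.png
l75.png
l83.png
l90.png
scene1.png
top1.png
w1.png
w2.png
w3.png
```

Emit:
apply_moves:
  rows:
    - [-1.5,0,7,0,0,0]
    - [0,0,9,0,0,0]
    - [0,0,9,0,0,0]
    - [0,0,6,0,0,0]
    - [0,0,1.5,0,0,0]

```text
time: 13.42
tool_pos: [456.4, 127.6, 104.6]
tcp_rot: [180.0, 0.1, -0.0]
ft_force: [-0.5, -0.7, 0.1]
finger_gap: 84.8
grip_force: 0.0
```

```bash
sed -i 's/^    z=s.*/    z=99/' lev.py; python3 lev.py; cp pics/l13*.png pics/pre.png
```

```text
{'tool_pos': [456.4, 127.6, 104.6], 'tcp_rot': [180.0, 0.1, -0.0], 'ft_force': [-0.5, -0.7, 0.1], 'wrist_torque': [-0.0, 0.0, 0.0], 'finger_gap': 84.8, 'grip_force': 0.0}
scene 704 mid [457.4 124.7  98.5] [457.3 125.3  98.8] [154.3 155.7  13.6] plane [ 7.00000e-04 -3.00000e-03  9.77996e+01] 97.8
top 532 mid [458.  113.5  99.1] [458.  114.6  99.1] [150.3 131.7  13.6] plane [-3.50000e-03 -2.90000e-03  9.90378e+01] 99.0
wrist 46570 mid [462.9 127.2 100.1] [461.5 127.  100. ] [140.8 154.1  11.9] plane [-2.40000e-03  1.30000e-03  9.84038e+01] 98.4
```

View pics/pre.png

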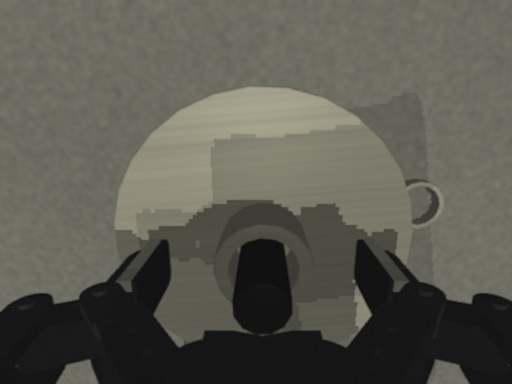

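The cover sits level on the tin. The knob (column 262) and collar are centred between the pads (columns 169 and 358), so I can close on the collar.

Emit:
apply_moves:
  rows:
    - [0,0,0,0,0,0]
    - [0,0,0,0,0,0]
    - [0,0,0,0,0,0]
    - [0,0,0,0,0,0]
    - [0,0,0,0,0,0]
  fingers: 30
  grip_force: 45

```text
time: 14.2
tool_pos: [457.2, 127.7, 106.0]
tcp_rot: [-180.0, -0.0, -0.0]
ft_force: [-1.6, -0.8, 5.0]
finger_gap: 42.7
grip_force: 46.0
```

Emit:
apply_moves:
  rows:
    - [0,0,-2,0,0,0]
    - [0,0,-3,0,0,0]
    - [0,0,-4,0,0,0]
    - [0,0,-4,0,0,0]
    - [0,0,0,0,0,0]

```text
time: 14.82
tool_pos: [457.2, 127.8, 118.9]
tcp_rot: [-180.0, -0.1, -0.0]
ft_force: [0.4, 0.3, -1.5]
finger_gap: 42.7
grip_force: 45.8
```

```bash
sed -i 's/^    z=99/    z=s["tool_pos"][2]-7/' lev.py; python3 lev.py; cp pics/l14*.png pics/up.png
```

```text
{'tool_pos': [457.2, 127.8, 118.9], 'tcp_rot': [-180.0, -0.1, -0.0], 'ft_force': [0.4, 0.3, -1.5], 'wrist_torque': [-0.0, -0.0, -0.0], 'finger_gap': 42.7, 'grip_force': 45.8}
scene 728 mid [457.4 125.  111.8] [457.4 124.9 111.8] [154.2 157.2  13.7] plane [7.000000e-04 2.000000e-04 1.107161e+02] 110.7
top 573 mid [457.6 113.8 111.9] [458.4 114.8 111.9] [153.8 132.4  13.3] plane [-8.500000e-03  6.800000e-03  1.119667e+02] 111.6
wrist 41351 mid [465.7 127.8 113.5] [464.2 128.  114. ] [136.3 154.5   9.8] plane [-1.000000e-03  1.500000e-03  1.118582e+02] 111.8
```

View pics/up.png

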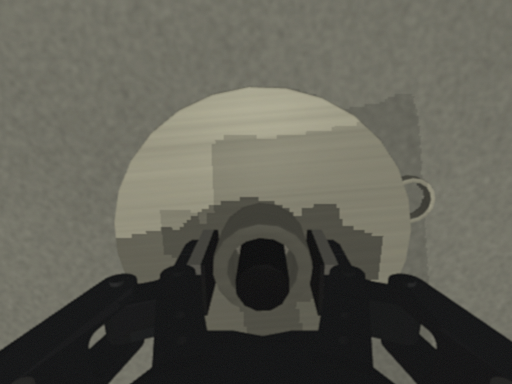

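Emit:
apply_moves:
  rows:
    - [0,0,-5,0,0,0]
    - [0,0,-8,0,0,0]
    - [0,0,-10,0,0,0]
    - [0,0,-10,0,0,0]
    - [0,0,-8,0,0,0]

```text
time: 15.6
tool_pos: [457.2, 127.8, 160.5]
tcp_rot: [-180.0, -0.1, -0.0]
ft_force: [0.6, -0.0, -1.9]
finger_gap: 43.0
grip_force: 45.9
```

Emit:
apply_moves:
  rows:
    - [0,0,-10,0,0,0]
    - [0,0,-12,0,0,0]
    - [0,0,-12,0,0,0]
    - [0,0,-8,0,0,0]
    - [0,0,-4,0,0,0]

```text
time: 16.23
tool_pos: [457.1, 127.7, 206.1]
tcp_rot: [-180.0, -0.0, -0.0]
ft_force: [0.4, -0.1, -1.8]
finger_gap: 43.1
grip_force: 45.9
```

Emit:
apply_moves:
  rows:
    - [0,0,0,0,0,0]
    - [0,0,0,0,0,0]
    - [0,0,0,0,0,0]
    - [0,0,0,0,0,0]
    - [0,0,0,0,0,0]

```text
time: 16.85
tool_pos: [456.8, 127.7, 205.3]
tcp_rot: [180.0, 0.0, -0.0]
ft_force: [0.3, 0.2, -2.1]
finger_gap: 42.7
grip_force: 45.9
```

```bash
python3 lev.py; python3 -c "
from h import *
p,d=eyes.snapshot('scene');save('end.png',cv2.resize(p[100:260,150:350],(800,640))[:600])
W=cloud('scene',np.ones(d.shape,bool),d);fit(W,(456,125),(0,14,135,165));fit(W,(456,125),(30,73,90,103))"
```

```text
{'tool_pos': [456.8, 127.7, 205.3], 'tcp_rot': [180.0, 0.0, -0.0], 'ft_force': [0.3, 0.2, -2.1], 'wrist_torque': [0.0, -0.0, -0.0], 'finger_gap': 42.7, 'grip_force': 45.9}
scene 709 mid [456.7 124.9 198.3] [456.2 126.7 198.3] [153.  155.3  13.9] plane [-2.00000e-03  1.40000e-03  1.97044e+02] 197.1
top 649 mid [458.9 114.6 198.2] [458.6 115.6 198.5] [152.3 131.   12.9] plane [-2.200000e-03  2.100000e-03  1.984613e+02] 198.5
wrist 41761 mid [465.3 127.8 200.2] [464.1 128.  199.9] [136.3 154.2  10.7] plane [-2.300000e-03  1.400000e-03  1.982057e+02] 198.2
(0, 14, 135, 165) 41 circle [65436.8, -53247.8, 84082.7] mid [460.3, 122.7, 145.3] mean [461.2, 120.3, 145.9] span [16.5, 20.9, 20.5]
(30, 73, 90, 103) 593 circle [457.7, 123.3, 56.6] mid [456.1, 124.9, 94.0] mean [463.1, 117.5, 94.6] span [145.2, 141.9, 7.9]
```

View pics/end.png

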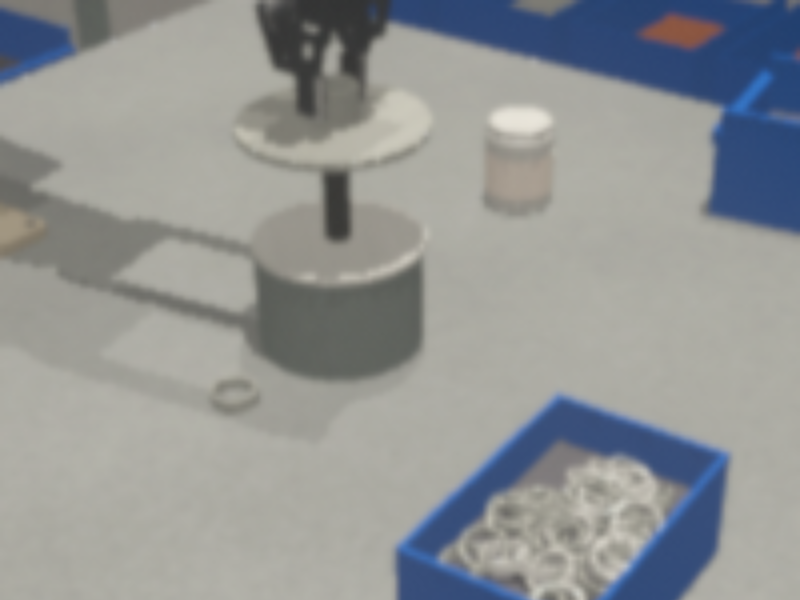

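The picture shows the inner lid home in the tin with its knob at (337,205). The cover is held level about 99 mm above its nested place, clear of the knob. Handing in.

```bash
python3 -c "
from h import *
print(job.hand_in())"
```

```text
the job is handed in; nothing more can be done
None
```

I handed the job in at about 17 s: my last measurements show the inner lid home in the tin and the outer cover held level and still about 99 mm above its nested place, clear of the knob; no verdict came back.

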